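Lock the motion track with its lever axle

TASK

Clamp the motion track down on its board before it goes into the class kit: swing the raised red lever round clockwise (seen from above), like a crank, to screw its axle in until the steel head is snug on the orange cushion ring, firmly but without overtightening. Only then fold the lever down until it lies flat and closed, let go, and leave the other things where they stand.

Things in the scene. Friction and masses are not known exactly. Their poses are not given: they have to be found in the camera images.
- rig: plywood board 200 x 360 x 12 mm with an aluminium track (50 mm wide, 20 mm high) along its own y and a blue saddle clamp, 86 mm (x) by 56 mm (y), over the track's middle. Fixed. Origin: centre of the board's underside, on the table. The saddle's top is 60 mm above the table; the axle's vertical line runs through the origin.
- cushion: orange rubber-like cushion ring, 38 mm across, on the saddle's top around the axle. Snug: head force 40 to 175 N, which shows as a turning torque of 0.34 to 0.54 N m (0.43 is right: 0.15 above free running; 10 N sideways, 43 mm from the axis). Above 230 N (0.62 N m) it is overtightened.
- axle: lever axle already started in its thread, axis vertical; steel head 30 mm across, 14 mm high, with two cheeks holding the lever. Origin: on the axis, low in the head; at the start the head hovers some 2 to 5 mm above the cushion, too coarsely known to tell the turning left. Clockwise from above screws it in, about 1.5 mm down per rad. Own x: the lever's hinge line; own -y: where the lever points.
- pivot (a point): the lever's hinge point, on the axle's axis at the top of the head; axes as the axle's. The axle turns 1.5 to 3.4 rad against a steady 0.28 N m (stiff thread) until the head meets the cushion; from then on the torque climbs, by 0.1 to 0.2 N m per further rad. It stays where it is left. The lever can be pushed round by its side; nothing stands in the way at its height.
- lever_mid (a point): point on the red lever's centre line, 65 mm from the hinge. Flat bar 22 mm wide (own x, the hinge line), 10 mm thick (own y), reaching 86 mm from the hinge along its own z; yellow stripe on its upper (+y) face. Open, it rises outwards at 50 degrees above level, so this point lies 42 mm from the axle's axis and 50 mm above the hinge.
- lever (a joint): fold of the lever, rad: 0 open (rising at 50 degrees towards the axle's -y, its stop), 0.873 closed: flat, still pointing to the axle's -y, its centre line level with the hinge. Folding takes about 0.3 N m at first, 0.43 N m near closed (about 8 N pressed down 55 mm from the hinge); it stays where it is left.
- cart: small green cart, 60 x 85 x 28 mm, parked on the track towards the +y end (origin: centre of its underside); leave it alone
- weight_a: brass weight, 30 mm across, 36 mm high, on the board (origin: centre of its underside); leave it alone
- weight_b: brass weight like the other, on the board (origin: centre of its underside); leave it alone
- carton: red and white carton, 55 x 85 x 170 mm (origin: centre of its underside); leave it alone
- booklets: stack of purple booklets, 204 x 154 x 24 mm (origin: centre of its underside); leave it alone
- jar: clear jar with blue cap, 68 mm across, 90 mm high (origin: centre of its underside); leave it alone
- friction_block: wooden block 60 x 100 x 40 mm (origin: centre of its underside); leave it alone
- driver: yellow screwdriver lying on the table beyond the board; leave it alone

How it is judged:
By the outcome, as a careful person would: the job done as asked, in the order asked, and still so for the second after the job is handed in, with the robot touching nothing.
It also fails if it takes over 72 s, if anything falls off the work surface, if the arm or the gripper's body presses on something with over 40 N, if the wrist force passes 120 N, or if a joint passes its speed limit or range.

ROBOT

A 7-joint arm with a two-finger parallel gripper is mounted at the origin on the work surface. World frame = base frame: x ahead of the robot, y to its left, z up, the work surface at z = 0. Lengths are in m, angles in rad, forces in N, time in s.
With the tool pointing down it reaches from about 0.425 to 0.875 m from the base axis. Payload 8.4 kg.
Tool frame: the origin (TCP) lies at the very end of the fingers, on their centre line; the grasp point (between the pads) lies 19 mm behind it; z points along the fingers, y is the direction in which the jaws open and shut (so a half turn about z gives the same grasp; the last joint's range is limited). The gripper opens to 85 mm and grips with 20 to 120 N. Pads are 22 mm wide; open, the fingers measure 114 mm over their backs; the gripper's body (76 mm by 85 mm) begins 54 mm behind the grasp point. The pads swing forward as they close: fully open they stand 13 mm farther back than shut.
Start: joints at [1.23, 0.333, 0.04, 1.465, -0.013, 1.343, -0.059], TCP at [0.156, -0.631, 0.231] pointing down, gripper open.
Joint ranges: [-2.58, 2.58], [-0.38, 2.09], [-1.3, 1.39], [0.25, 2.4], [-1.5, 4.64], [0.08, 2.09], [-2.65, 2.65]. Speed limits (rad/s): [2.22, 2.22, 2.79, 2.79, 3.14, 3.14, 3.14].

INTERFACE

Orientations are given as a unit quaternion [w, x, y, z].
In Python, from workcell import manip gives the robot as it stands. The module is installed in compiled form; this text tells all that it offers.
- The arm moves only by the tool step_arm, never from a script. Its argument "plan" is a list of rows, each a list of 7 numbers: the shift along the world's x, y, z in mm, then the turn, a rotation vector about the world's x, y, z in degrees, then the opening, from 0 (shut) to 1 (fully open). A call has 1 to 12 rows; each row is the pose to reach, as a shift and turn from the pose measured when the call began; what a row does not reach only later rows make up. A row lasts 1/12 s, in which the tool goes at most 41.7 mm and 7.16 degrees, less where a joint would pass 70% of its speed; a pose out of reach is approached as far as the arm can. A call with a gripper value outside its range is refused whole. The fingers move at their own pace and stop on an object; "force" is the grip in N (left out, the last holds). Time passes only in rows, so rows that repeat a pose let the fingers close. It gives the time, the measured TCP pose, the force and the opening at its end, in the units of the state.
- manip.sense(): the state, without advancing time (a new reading comes with each control period).
- manip.read_camera(name): name is "scene" or "top" or "wrist"; returns a dict with "frame" (384x512x3 uint8, red, green, blue), "depth" (384x512 float32, m along the optical axis (not along the pixel's ray), 0 where there is no reading), "mtx" (3x3 intrinsics, pixels), "R" (3x3) and "t" (3): a world point X has camera coordinates R X + t; the wrist camera has in their place "mount" (4x4, takes a point from camera to tool coordinates, whose origin is the TCP and whose axes are the flange's). Camera axes: x right, y down, z forward; pixel columns grow to the right and rows downward; lengths in m; the calibration is good to about 2 mm. A picture is of the moment at which its call begins: read the wrist's pose just before it.
- manip.sign_off(): hands the job in, once; it reports no verdict.
The state is a dict: "time_s": time; "qpos": joint angles; "dq": joint speeds; "effort": joint torques, N m; "ee_pos": TCP position; "tool_rot": TCP orientation; "ft_force": force on the tool from outside, world axes, zero at the start; "ft_torque": the same for the moment, N m; "gripper_width": finger opening in m.
Only numpy, scipy, OpenCV 4.12 (cv2) and the standard library are available. Lean on these libraries where they do the work, as an engineer would, in place of code of your own. Each camera call takes 0.05 s, during which the arm holds its last target.

## Working session

There is one attempt and no reset: what is moved stays moved. The work goes in short steps, Python scripts to look and compute and a tool call to move; the robot and the scene stay as the last step left them, time stands still between calls to the robot, and variables do not carry over. Pictures are saved under pics/ and viewed, and the job is handed in when it is done.

Besides the shell and the picture viewer there is one more tool, called after ">>>" by a JSON object that holds its "method" and its "body", one argument or row to a line. step_arm: Moves the arm, as the interface text tells. Its arguments: {"type":"object","properties":{"plan":{"type":"array","items":{"type":"array","items":{"type":"number"}}},"force":{"type":"number"}},"required":["plan"]}

```bash
mkdir -p pics; cat > h.py <<'E'
import numpy as np, cv2
from workcell import manip
def save(name,fn):
    c=manip.read_camera(name); cv2.imwrite('pics/'+fn,c['frame'][:,:,::-1]); return c
def cloud(c):
    d=c['depth']; v,u=np.mgrid[:d.shape[0],:d.shape[1]]
    K=c['mtx']; P=np.stack([(u-K[0,2])/K[0,0]*d,(v-K[1,2])/K[1,1]*d,d],-1)
    return (P-c['t'])@c['R']   # R^T (P-t)
E
python3 - <<'E'
from h import *
s=manip.sense(); print({k:np.round(v,3) for k,v in s.items()})
for n in ('scene','top'):
    c=save(n,n+'0.png'); np.savez(n+'0.npz',**c)
    print(n,c['mtx'],c['R'],c['t'])
E
```

```text
{'time_s': np.float64(0.0), 'qpos': array([ 1.23 ,  0.334,  0.04 ,  1.466, -0.013,  1.343, -0.059]), 'dq': array([-0.002,  0.   ,  0.001, -0.001, -0.   , -0.001,  0.001]), 'effort': array([-1.0000e-03, -6.5856e+01,  1.3650e+00, -4.0555e+01,  1.7000e-02,
        1.3000e-02, -0.0000e+00]), 'ee_pos': array([ 0.156, -0.631,  0.23 ]), 'tool_rot': array([-0.001,  0.993,  0.121, -0.   ]), 'ft_force': array([-0.113, -0.36 ,  0.402]), 'ft_torque': array([-0.019,  0.025,  0.009]), 'gripper_width': np.float64(0.085)}
scene [[469.97267075   0.         247.22315414]
 [  0.         469.97267075 188.50818168]
 [  0.           0.           1.        ]] [[-0.85435243  0.51918977  0.0228891 ]
 [ 0.25910266  0.46371823 -0.84724921]
 [-0.45049721 -0.71791879 -0.53070225]] [ 0.49695539 -0.05271537  1.73815548]
top [[419.50081485   0.         252.05978276]
 [  0.         419.50081485 188.69474053]
 [  0.           0.           1.        ]] [[ 0.05349092 -0.99855727  0.00470073]
 [-0.97601176 -0.05327695 -0.21109856]
 [ 0.21104445  0.00670389 -0.97745348]] [-0.04454949  0.58632175  1.51420149]
```

View pics/scene0.png

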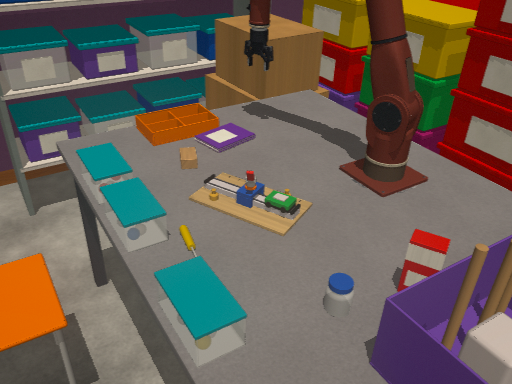

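View pics/top0.png

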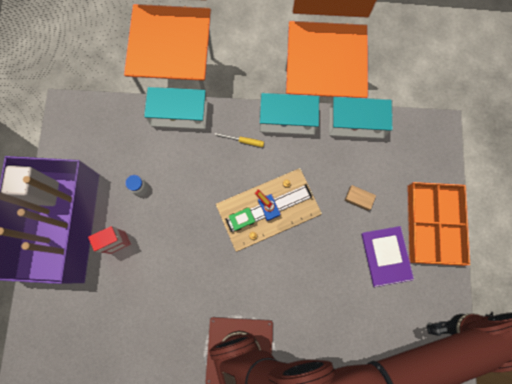

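The scene view shows the rig at about (250,200), with the red lever standing at (250,175). In the top view the rig is at (268,209), and the red lever runs from about (270,208) to (258,192). Next I'll zoom in and measure.

```bash
python3 - <<'E'
from h import *
for n,(x0,x1,y0,y1) in (('top',(210,330,160,260)),('scene',(180,320,150,240))):
    c=dict(np.load(n+'0.npz')); f=c['frame']; P=cloud(c)
    cv2.imwrite(f'pics/{n}z.png',cv2.resize(f[y0:y1,x0:x1,::-1],None,fx=5.5,fy=5.5,interpolation=cv2.INTER_CUBIC))
    hsv=cv2.cvtColor(f,cv2.COLOR_RGB2HSV); H,S,V=[hsv[...,i].astype(int) for i in range(3)]
    roi=np.zeros(H.shape,bool); roi[y0:y1,x0:x1]=1
    masks=dict(blue=(abs(H-110)<12)&(S>140),red=((H<8)|(H>174))&(S>150)&(V>60),orange=(H>=8)&(H<14)&(S>180),yellow=(H>=22)&(H<34)&(S>150),green=(abs(H-60)<15)&(S>120),wood=(H>10)&(H<25)&(S>60)&(S<170)&(V>120))
    for k,m in masks.items():
        m=m&roi&(c['depth']>0)
        if m.sum()<3: print(n,k,m.sum());continue
        q=P[m]; vu=np.argwhere(m)
        print(n,k,m.sum(),'pix',vu.mean(0)[::-1].round(1),'med',np.median(q,0).round(3),'lo',np.percentile(q,3,0).round(3),'hi',np.percentile(q,97,0).round(3))
    m=masks['wood']&roi&(abs(P[...,2]-.012)<.006)
    print('board z',np.median(P[m][:,2]))
    if n=='top':
        # whole board: all points inside hull
        pts=P[m][:,:2].astype(np.float32); r=cv2.minAreaRect(pts); print('rect',r)
E
```

```text
top blue 145 pix [270.  210.5] med [ 0.501 -0.085  0.06 ] lo [ 0.481 -0.114  0.051] hi [ 0.562 -0.045  0.066]
top red 37 pix [262.1 198. ] med [ 0.541 -0.047  0.131] lo [ 0.52  -0.082  0.097] hi [ 0.565 -0.028  0.162]
top orange 11 pix [264.2 200.5] med [ 0.529 -0.063  0.116] lo [ 0.524 -0.077  0.103] hi [ 0.554 -0.035  0.156]
top yellow 19 pix [263.4 198.2] med [ 0.542 -0.058  0.125] lo [ 0.53  -0.07   0.114] hi [ 0.551 -0.041  0.149]
top green 188 pix [241.7 219.3] med [0.469 0.02  0.061] lo [ 0.437 -0.019  0.054] hi [0.507 0.059 0.069]
top wood 3284 pix [268.4 209.7] med [ 0.521 -0.083  0.012] lo [ 0.386 -0.251  0.004] hi [0.66  0.094 0.029]
board z 0.01232195183632279
rect ((0.5250412821769714, -0.07969772815704346), (0.20159928500652313, 0.3613484501838684), 26.727642059326172)
scene blue 220 pix [247.7 193.6] med [ 0.554 -0.063  0.058] lo [ 0.485 -0.09   0.019] hi [ 0.572 -0.039  0.063]
scene red 57 pix [249.8 174.9] med [ 0.551 -0.041  0.133] lo [ 0.524 -0.075  0.093] hi [ 0.564 -0.023  0.154]
scene orange 22 pix [250.4 187.8] med [ 0.532 -0.066  0.067] lo [ 0.514 -0.084  0.06 ] hi [ 0.542 -0.058  0.07 ]
scene yellow 129 pix [187.3 231.8] med [ 0.791 -0.011  0.024] lo [ 0.775 -0.042  0.012] hi [0.802 0.026 0.029]
scene green 272 pix [280.3 200.3] med [0.484 0.037 0.059] lo [ 0.441 -0.017  0.048] hi [0.515 0.068 0.063]
scene wood 2470 pix [239.8 201.1] med [ 0.57  -0.067  0.012] lo [ 0.386 -0.42   0.003] hi [0.67  0.103 0.041]
board z 0.012208611238666232
```

View pics/topz.png

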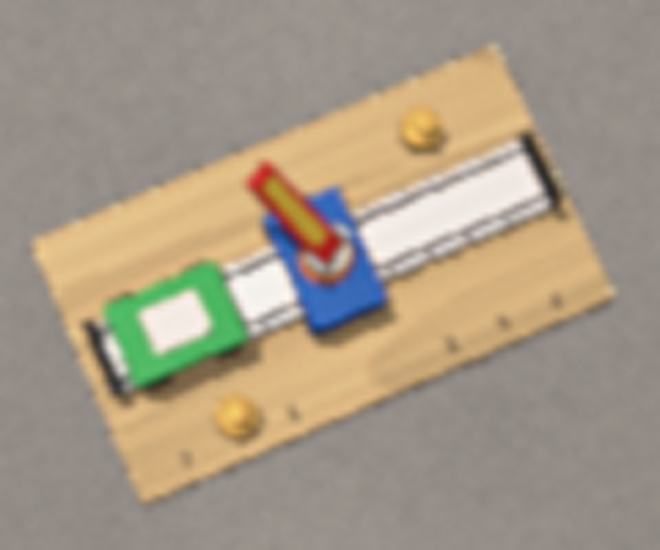

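View pics/scenez.png

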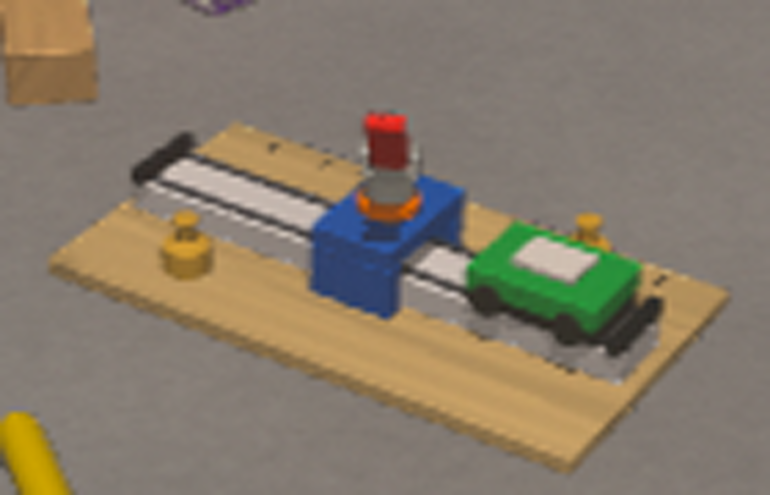

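```bash
python3 - <<'E'
from h import *
for n,(x0,x1,y0,y1) in (('top',(250,285,185,225)),('scene',(235,265,165,200))):
    c=dict(np.load(n+'0.npz')); f=c['frame']; P=cloud(c)
    print(n,'cam',(-c['R'].T@c['t']).round(3))
    roi=np.zeros(f.shape[:2],bool); roi[y0:y1,x0:x1]=1
    m=roi&(P[...,2]>.1)&(P[...,2]<.2)
    q=P[m]; mu=q.mean(0); u,s,vt=np.linalg.svd(q-mu); d=vt[0]*np.sign(vt[0][2])
    print(len(q),'mean',mu.round(4),'dir',d.round(3),'az',np.degrees(np.arctan2(d[1],d[0])).round(1),'elev',np.degrees(np.arcsin(d[2])).round(1),'z',q[:,2].min().round(3),q[:,2].max().round(3), 'az from origin',np.degrees(np.arctan2(mu[1]+.080,mu[0]-.525)))
    f_=f[...,:].astype(int)
    m2=roi&(P[...,2]>.07)&(P[...,2]<.1); print('head pts',m2.sum(),P[m2].mean(0).round(3))
    b=roi&(f_[...,2]>f_[...,0]+50); print('blue top z',np.median(P[b][:,2]))
E
```

```text
top cam [ 0.255 -0.023  1.604]
125 mean [ 0.543  -0.0542  0.1301] dir [0.434 0.57  0.698] az 52.7 elev 44.3 z 0.101 0.163 az from origin 55.13037956261423
head pts 39 [ 0.522 -0.084  0.09 ]
blue top z 0.05998844719166188
scene cam [1.221 1.014 0.866]
61 mean [ 0.548  -0.0427  0.1321] dir [0.438 0.548 0.713] az 51.3 elev 45.4 z 0.1 0.155 az from origin 58.33367281819309
head pts 78 [ 0.527 -0.072  0.084]
blue top z 0.05796720154844964
```

>>> {"method": "step_arm", "body": {
  "plan": [
    [0, 0, 40, 0, 0, 7, 0.5],
    [20, 40, 80, 0, 0, 14, 0.5],
    [40, 75, 100, 0, 0, 21, 0.5],
    [60, 110, 110, 0, 0, 28, 0.5],
    [80, 150, 120, 0, 0, 35, 0.5],
    [100, 185, 120, 0, 0, 42, 0.5],
    [120, 220, 120, 0, 0, 49, 0.5],
    [140, 255, 120, 0, 0, 56, 0.5],
    [160, 290, 120, 0, 0, 63, 0.5],
    [180, 325, 120, 0, 0, 67, 0.5],
    [200, 360, 120, 0, 0, 67, 0.5],
    [220, 395, 120, 0, 0, 67, 0.5]
  ]
}}

```text
time_s: 1.1
ee_pos: [0.3687, -0.2461, 0.3504]
tool_rot: [-0.0, 0.761, 0.649, -0.001]
ft_force: [1.3, -0.7, 0.9]
gripper_width: 0.043
```

>>> {"method": "step_arm", "body": {
  "plan": [
    [20, 25, 0, 0, 0, 0, 0.5],
    [40, 50, 0, 0, 0, 0, 0.5],
    [60, 80, 0, 0, 0, 0, 0.5],
    [85, 110, 0, 0, 0, 0, 0.5],
    [110, 140, 0, 0, 0, 0, 0.5],
    [130, 160, 0, 0, 0, 0, 0.5],
    [130, 160, 0, 0, 0, 0, 0.5],
    [130, 160, 0, 0, 0, 0, 0.5]
  ]
}}

```text
time_s: 1.77
ee_pos: [0.4992, -0.0846, 0.3498]
tool_rot: [-0.001, 0.76, 0.65, -0.001]
ft_force: [0.1, 0.5, 1.2]
gripper_width: 0.0427
```

```bash
python3 - <<'E'
from h import *
s=manip.sense(); print({k:np.round(v,3) for k,v in s.items()})
c=save('wrist','w1.png'); np.savez('w1.npz',ee=s['ee_pos'],rot=s['tool_rot'],**c); print(c['mount'],c['mtx'])
E
```

```text
{'time_s': np.float64(1.767), 'qpos': array([ 0.709,  0.04 , -0.642,  1.58 ,  0.023,  1.533, -0.089]), 'dq': array([ 0.032, -0.022,  0.046,  0.016,  0.003,  0.004,  0.021]), 'effort': array([ -2.138, -37.582,  -2.996, -42.166,  -0.234,  -0.158,  -0.417]), 'ee_pos': array([ 0.499, -0.085,  0.35 ]), 'tool_rot': array([-0.001,  0.76 ,  0.65 , -0.001]), 'ft_force': array([0.056, 0.463, 1.171]), 'ft_torque': array([-0.1  ,  0.018, -0.022]), 'gripper_width': np.float64(0.043)}
[[ 2.23084834e-05 -9.66103226e-01 -2.58156071e-01  6.57695847e-02]
 [ 9.99999505e-01 -2.35238037e-04  9.66751227e-04  1.05142447e-03]
 [-9.94709606e-04 -2.58155965e-01  9.66102742e-01 -1.42457584e-01]
 [ 0.00000000e+00  0.00000000e+00  0.00000000e+00  1.00000000e+00]] [[315.61088337   0.         250.12987518]
 [  0.         315.61088337 189.844761  ]
 [  0.           0.           1.        ]]
```

View pics/w1.png

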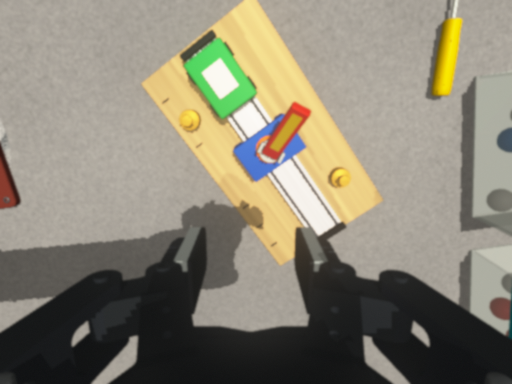

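The wrist view shows the lever from about (268,152) to (303,108), with the saddle and cushion at (270,150). I'll take depth points from this view.

```bash
cat >> h.py <<'E'
from scipy.spatial.transform import Rotation as Ro
def wcloud(c,ee,q):
    d=c['depth']; v,u=np.mgrid[:d.shape[0],:d.shape[1]]
    K=c['mtx']; P=np.stack([(u-K[0,2])/K[0,0]*d,(v-K[1,2])/K[1,1]*d,d],-1)
    M=c['mount']; P=P@M[:3,:3].T+M[:3,3]
    return P@Ro.from_quat(np.r_[q[1:],q[0]]).as_matrix().T+ee
E
python3 - <<'E'
from h import *
c=dict(np.load('w1.npz')); P=wcloud(c,c['ee'],c['rot']); f=c['frame']
hsv=cv2.cvtColor(f,cv2.COLOR_RGB2HSV); H,S,V=[hsv[...,i].astype(int) for i in range(3)]
roi=np.zeros(H.shape,bool); roi[95:190,225:320]=1
z=P[...,2]
b=roi&(abs(H-112)<12)&(S>130)&(abs(z-.06)<.006)
r=cv2.minAreaRect(P[b][:,:2].astype(np.float32)); print('saddle',b.sum(),np.median(z[b]),r)
l=roi&(z>.095)&(z<.2); q=P[l]; mu=q.mean(0); vt=np.linalg.svd(q-mu)[2]; d=vt[0]*np.sign(vt[0][2])
print('lever',l.sum(),mu.round(4),d.round(3),'az',np.degrees(np.arctan2(d[1],d[0])),'el',np.degrees(np.arcsin(d[2])),z[l].min(),z[l].max())
n=vt[2]*np.sign(vt[2][2]); print('normal',n.round(3))
w=(S<60)&roi&(z>.066)&(z<.1); print('head',w.sum(),P[w].mean(0).round(4),np.percentile(z[w],[5,25,50,75,95]).round(4))
o=roi&(H>=5)&(H<16)&(S>150)&(z>.055)&(z<.08); print('orange',o.sum(),P[o].mean(0).round(4),P[o].min(0).round(3),P[o].max(0).round(3))
bd=(abs(z-.012)<.005)&(H>8)&(H<28)&(S>50)
pts=P[bd][:,:2].astype(np.float32); print('board',np.median(z[bd]),cv2.minAreaRect(pts))
E
```

```text
saddle 1102 0.059761113449634334 ((0.5262007713317871, -0.07920337468385696), (0.08221544325351715, 0.05354088544845581), 27.046873092651367)
lever 1262 [ 0.5449 -0.0541  0.1289] [0.424 0.59  0.687] az 54.268812403677536 el 43.37898294367065 0.09500486071654107 0.15642609410861957
normal [-0.431 -0.535  0.726]
head 149 [ 0.524  -0.0835  0.0892] [0.0669 0.0831 0.085  0.0988 0.0996]
orange 34 [ 0.5198 -0.0674  0.0664] [ 0.511 -0.085  0.065] [ 0.53  -0.062  0.068]
board 0.01172429089988003 ((0.619599461555481, -0.03302082419395447), (0.4066944122314453, 0.3599872887134552), 26.7215633392334)
```

>>> {"method": "step_arm", "body": {
  "plan": [
    [10, 10, 0, 0, 0, 7, 0.42],
    [20, 20, 0, 0, 0, 14, 0.42],
    [30, 30, 0, 0, 0, 21, 0.42],
    [40, 40, 0, 0, 0, 28, 0.42],
    [51, 40, 0, 0, 0, 35, 0.42],
    [51, 40, -20, 0, 0, 42, 0.42],
    [51, 40, -40, 0, 0, 49, 0.42],
    [51, 40, -60, 0, 0, 56, 0.42],
    [51, 40, -80, 0, 0, 63, 0.42],
    [51, 40, -100, 0, 0, 70, 0.42],
    [51, 40, -110, 0, 0, 77, 0.42],
    [51, 40, -110, 0, 0, 84, 0.42]
  ]
}}

```text
time_s: 2.82
ee_pos: [0.5476, -0.0483, 0.2371]
tool_rot: [-0.002, 0.13, 0.992, -0.002]
ft_force: [0.1, 0.5, 1.3]
gripper_width: 0.036
```

>>> {"method": "step_arm", "body": {
  "plan": [
    [0, 0, 0, 0, 0, 7, 0.42],
    [0, 0, 0, 0, 0, 14, 0.42],
    [0, 0, 0, 0, 0, 21, 0.42],
    [0, 0, 0, 0, 0, 28, 0.42],
    [0, 0, 0, 0, 0, 35, 0.42],
    [0, 0, 0, 0, 0, 42, 0.42],
    [0, 0, 0, 0, 0, 49, 0.42],
    [0, 0, 0, 0, 0, 56, 0.42],
    [0, 0, 0, 0, 0, 56, 0.42],
    [0, 0, 0, 0, 0, 56, 0.42]
  ]
}}

```text
time_s: 3.65
ee_pos: [0.547, -0.0498, 0.2369]
tool_rot: [-0.001, -0.348, 0.937, -0.003]
ft_force: [-0.5, 0.0, -0.6]
gripper_width: 0.0356
```

```bash
cat >> h.py <<'E'
A=np.array([.526,-.0795])
def st():
    s=manip.sense(); q=s['tool_rot']; R=Ro.from_quat(np.r_[q[1:],q[0]]).as_matrix()
    e=s['ee_pos']; r=e[:2]-A; F=s['ft_force']; M=s['ft_torque']
    print('t',round(float(s['time_s']),2),'ee',e.round(4),'toolx az',np.degrees(np.arctan2(R[1,0],R[0,0])).round(1),'tilt',R[2,2].round(4),'r',np.hypot(*r).round(4),'az',np.degrees(np.arctan2(r[1],r[0])).round(1))
    print('F',F.round(2),'M',M.round(3),'rxF',(r[0]*F[1]-r[1]*F[0]).round(3),'T',(r[0]*F[1]-r[1]*F[0]+M[2]).round(3),'q',s['qpos'].round(2),'w',round(float(s['gripper_width']),4))
    return s
E
python3 - <<'E'
from h import *
s=st()
c=save('wrist','w2.png')
E
```

```text
t 3.65 ee [ 0.547  -0.0498  0.2369] toolx az -139.2 tilt -1.0 r 0.0364 az 54.6
F [-0.49  0.03 -0.56] M [-0.037 -0.005  0.035] rxF 0.015 T 0.05 q [ 0.82  0.24 -0.93  1.67  0.2   1.34  2.13] w 0.0356
```

View pics/w2.png

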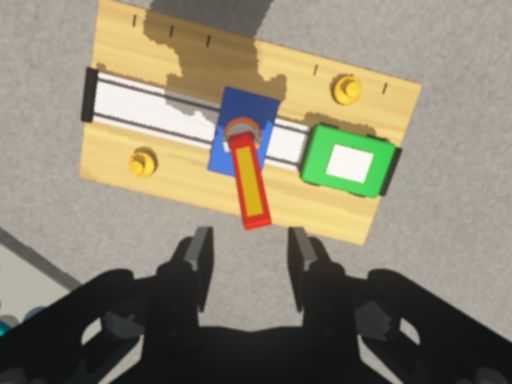

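>>> {"method": "step_arm", "body": {
  "plan": [
    [3, 5, 0, 0, 0, 6, 0.42],
    [3, 5, 0, 0, 0, 13, 0.42],
    [3, 5, -20, 0, 0, 13, 0.42],
    [3, 5, -40, 0, 0, 13, 0.42],
    [3, 5, -50, 0, 0, 13, 0.42],
    [3, 5, -50, 0, 0, 13, 0.42],
    [3, 5, -50, 0, 0, 13, 0.42]
  ]
}}

```text
time_s: 4.28
ee_pos: [0.55, -0.0446, 0.1871]
tool_rot: [-0.001, -0.451, 0.892, -0.003]
ft_force: [0.0, -0.4, -0.4]
gripper_width: 0.0359
```

```bash
python3 - <<'E'
from h import *
s=st()
c=save('wrist','w3.png');P=wcloud(c,s['ee_pos'],s['tool_rot'])
z=P[...,2]; d=np.hypot(P[...,0]-A[0],P[...,1]-A[1])
f=c['frame'].astype(int); l=(z>.1)&(z<.17)&(d<.08)&(f[...,0]>f[...,2]+60)
q=P[l]; mu=q.mean(0); v=np.linalg.svd(q-mu)[2][0]; v*=np.sign(v[2]); print(l.sum(),mu.round(4),np.degrees(np.arctan2(v[1],v[0])),np.degrees(np.arctan2(mu[1]-A[1],mu[0]-A[0])),q[:,2].max())
E
```

```text
t 4.28 ee [ 0.55   -0.0446  0.1871] toolx az -126.3 tilt -1.0 r 0.0423 az 55.5
F [ 0.04 -0.43 -0.41] M [-0.057 -0.011 -0.038] rxF -0.012 T -0.05 q [ 0.81  0.29 -0.96  1.73  0.26  1.25  2.3 ] w 0.0359
3608 [ 0.546  -0.0527  0.132 ] 54.36137452278698 53.184415273580555 0.1560356080720824
```

View pics/w3.png

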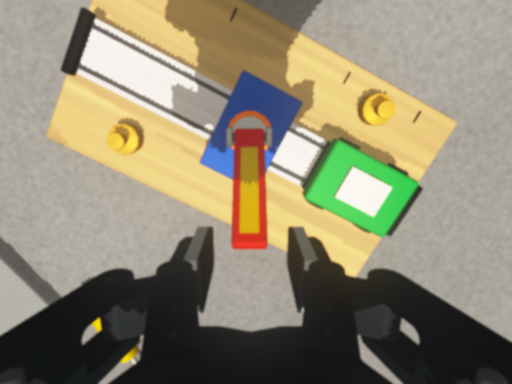

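>>> {"method": "step_arm", "body": {
  "plan": [
    [0, 0, -20, 0, 0, 0, 0.42],
    [0, 0, -40, 0, 0, 0, 0.42],
    [0, 0, -55, 0, 0, 0, 0.42],
    [0, 0, -65, 0, 0, 0, 0.42],
    [0, 0, -65, 0, 0, 0, 0.42],
    [0, 0, -65, 0, 0, 0, 0.42]
  ]
}}

```text
time_s: 4.83
ee_pos: [0.5508, -0.0444, 0.1235]
tool_rot: [-0.0, -0.452, 0.892, -0.003]
ft_force: [0.1, 1.0, 1.0]
gripper_width: 0.0357
```

```bash
cat >> h.py <<'E'
def arc(step,n,s,tx0=180,rad=.0425,dz=0):
    # suggestions: rotate tool cw by step deg per row about A, from current pose
    q=s['tool_rot']; R=Ro.from_quat(np.r_[q[1:],q[0]]).as_matrix(); e=s['ee_pos']
    a=np.degrees(np.arctan2(R[1,0],R[0,0]))+tx0
    for i in range(1,n+1):
        b=np.radians(a-step*i); p=A+rad*np.array([np.cos(b),np.sin(b)])-e[:2]
        print([*(p*1000).round(1).tolist(),round(-1.5*np.radians(step*i)+dz,1),0,0,-step*i,.42],end=', ')
    print()
E
python3 - <<'E'
from h import *
s=st(); arc(5,12,s)
E
```

```text
t 4.83 ee [ 0.5508 -0.0444  0.1235] toolx az -126.3 tilt -1.0 r 0.043 az 54.7
F [0.12 0.97 0.97] M [ 0.035 -0.085 -0.024] rxF 0.02 T -0.004 q [ 0.78  0.36 -0.93  1.8   0.32  1.14  2.25] w 0.0357
[3.2, -3.1, np.float64(-0.1), 0, 0, -5, 0.42], [5.9, -5.7, np.float64(-0.3), 0, 0, -10, 0.42], [8.3, -8.5, np.float64(-0.4), 0, 0, -15, 0.42], [10.5, -11.5, np.float64(-0.5), 0, 0, -20, 0.42], [12.4, -14.7, np.float64(-0.7), 0, 0, -25, 0.42], [14.1, -18.0, np.float64(-0.8), 0, 0, -30, 0.42], [15.4, -21.4, np.float64(-0.9), 0, 0, -35, 0.42], [16.4, -25.0, np.float64(-1.0), 0, 0, -40, 0.42], [17.2, -28.6, np.float64(-1.2), 0, 0, -45, 0.42], [17.6, -32.3, np.float64(-1.3), 0, 0, -50, 0.42], [17.6, -36.0, np.float64(-1.4), 0, 0, -55, 0.42], [17.4, -39.7, np.float64(-1.6), 0, 0, -60, 0.42],
```

>>> {"method": "step_arm", "body": {
  "plan": [
    [3, -3, 0, 0, 0, -5, 0.42],
    [6, -6, 0, 0, 0, -10, 0.42],
    [8.5, -8.5, 0, 0, 0, -15, 0.42],
    [10.5, -11.5, -0.5, 0, 0, -20, 0.42],
    [12.5, -14.5, -0.5, 0, 0, -25, 0.42],
    [14, -18, -1, 0, 0, -30, 0.42],
    [15.5, -21.5, -1, 0, 0, -35, 0.42],
    [16.5, -25, -1, 0, 0, -40, 0.42],
    [17, -28.5, -1, 0, 0, -45, 0.42],
    [17.5, -32.5, -1.5, 0, 0, -50, 0.42],
    [17.5, -36, -1.5, 0, 0, -55, 0.42],
    [17.5, -39.5, -1.5, 0, 0, -60, 0.42]
  ]
}}

```text
time_s: 5.83
ee_pos: [0.569, -0.0824, 0.1236]
tool_rot: [-0.001, 0.057, 0.998, -0.002]
ft_force: [-2.3, 4.8, -0.6]
gripper_width: 0.0355
```

```bash
cat >> h.py <<'E'
def lev(fn):
    s=manip.sense(); c=save('wrist',fn);P=wcloud(c,s['ee_pos'],s['tool_rot'])
    z=P[...,2]; d=np.hypot(P[...,0]-A[0],P[...,1]-A[1])
    f=c['frame'].astype(int); l=(z>.08)&(z<.17)&(d<.085)&(f[...,0]>f[...,2]+60)
    q=P[l]; mu=q.mean(0); v=np.linalg.svd(q-mu)[2][0]; v=v*np.sign(v[:2]@(mu[:2]-A)); print('lever',l.sum(),mu.round(4),'az dir',np.degrees(np.arctan2(v[1],v[0])).round(1),'az pos',np.degrees(np.arctan2(mu[1]-A[1],mu[0]-A[0])).round(1),'el',np.degrees(np.arcsin(v[2])).round(1),'zmax',q[:,2].max().round(4))
E
python3 - <<'E'
from h import *
s=st(); arc(5,12,s); lev('w4.png')
E
```

```text
t 5.83 ee [ 0.569  -0.0824  0.1236] toolx az 173.5 tilt -1.0 r 0.043 az -3.8
F [-2.3   4.76 -0.6 ] M [0.956 0.498 0.078] rxF 0.198 T 0.276 q [ 0.66  0.35 -0.71  1.75  0.25  1.14  1.33] w 0.0355
[-1.3, -5.6, np.float64(-0.1), 0, 0, -5, 0.42], [-2.2, -9.2, np.float64(-0.3), 0, 0, -10, 0.42], [-3.4, -12.7, np.float64(-0.4), 0, 0, -15, 0.42], [-4.9, -16.1, np.float64(-0.5), 0, 0, -20, 0.42], [-6.7, -19.3, np.float64(-0.7), 0, 0, -25, 0.42], [-8.8, -22.4, np.float64(-0.8), 0, 0, -30, 0.42], [-11.1, -25.3, np.float64(-0.9), 0, 0, -35, 0.42], [-13.7, -27.9, np.float64(-1.0), 0, 0, -40, 0.42], [-16.5, -30.4, np.float64(-1.2), 0, 0, -45, 0.42], [-19.5, -32.6, np.float64(-1.3), 0, 0, -50, 0.42], [-22.7, -34.5, np.float64(-1.4), 0, 0, -55, 0.42], [-26.0, -36.1, np.float64(-1.6), 0, 0, -60, 0.42], 
lever 8238 [ 0.5574 -0.077   0.1285] az dir 4.2 az pos 4.6 el 44.5 zmax 0.17
```

View pics/w4.png

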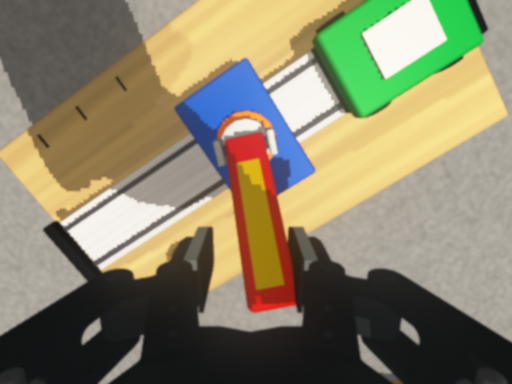

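>>> {"method": "step_arm", "body": {
  "plan": [
    [-1, -4.5, 0, 0, 0, -5, 0.42],
    [-2, -9, -0.5, 0, 0, -10, 0.42],
    [-3.5, -12.5, -0.5, 0, 0, -15, 0.42],
    [-5, -16, -0.5, 0, 0, -20, 0.42],
    [-6.5, -19.5, -0.5, 0, 0, -25, 0.42],
    [-9, -22.5, -1, 0, 0, -30, 0.42],
    [-11, -25.5, -1, 0, 0, -35, 0.42],
    [-13.5, -28, -1, 0, 0, -40, 0.42],
    [-16.5, -30.5, -1, 0, 0, -45, 0.42]
  ]
}}

```text
time_s: 6.63
ee_pos: [0.554, -0.1124, 0.124]
tool_rot: [-0.001, 0.438, 0.899, -0.0]
ft_force: [3.9, 3.5, -3.5]
gripper_width: 0.036
```

```bash
python3 - <<'E'
from h import *
s=st(); arc(5,8,s); lev('w5.png')
E
```

```text
t 6.63 ee [ 0.554  -0.1124  0.124 ] toolx az 128.1 tilt -1.0 r 0.0432 az -49.6
F [ 3.91  3.51 -3.54] M [ 0.781 -0.698  0.081] rxF 0.227 T 0.308 q [ 0.61  0.3  -0.57  1.78  0.18  1.12  0.64] w 0.036
[-4.8, -2.7, np.float64(-0.1), 0, 0, -5, 0.42], [-8.0, -4.6, np.float64(-0.3), 0, 0, -10, 0.42], [-11.3, -6.2, np.float64(-0.4), 0, 0, -15, 0.42], [-14.8, -7.5, np.float64(-0.5), 0, 0, -20, 0.42], [-18.4, -8.5, np.float64(-0.7), 0, 0, -25, 0.42], [-22.0, -9.2, np.float64(-0.8), 0, 0, -30, 0.42], [-25.7, -9.5, np.float64(-0.9), 0, 0, -35, 0.42], [-29.4, -9.6, np.float64(-1.0), 0, 0, -40, 0.42], 
lever 7980 [ 0.5506 -0.0991  0.1271] az dir -39.7 az pos -38.5 el 44.4 zmax 0.1689
```

>>> {"method": "step_arm", "body": {
  "plan": [
    [-4, -2.5, -1, 0, 0, -5, 0.42],
    [-8, -4.5, -2, 0, 0, -10, 0.42],
    [-11.5, -6, -3, 0, 0, -15, 0.42],
    [-15, -7.5, -3, 0, 0, -20, 0.42],
    [-18.5, -8.5, -3, 0, 0, -25, 0.42]
  ]
}}

```text
time_s: 7.1
ee_pos: [0.5379, -0.1213, 0.1234]
tool_rot: [0.002, 0.625, 0.781, 0.002]
ft_force: [8.8, 2.3, -0.6]
gripper_width: 0.0357
```

```bash
python3 - <<'E'
from h import *
s=st(); arc(5,5,s)
E
```

```text
t 7.1 ee [ 0.5379 -0.1213  0.1234] toolx az 102.7 tilt -1.0 r 0.0434 az -74.1
F [ 8.84  2.26 -0.61] M [ 0.34  -1.549  0.082] rxF 0.396 T 0.478 q [ 0.59  0.26 -0.51  1.82  0.14  1.09  0.25] w 0.0357
[-6.3, -0.3, np.float64(-0.1), 0, 0, -5, 0.42], [-10.0, -0.7, np.float64(-0.3), 0, 0, -10, 0.42], [-13.7, -0.7, np.float64(-0.4), 0, 0, -15, 0.42], [-17.4, -0.4, np.float64(-0.5), 0, 0, -20, 0.42], [-21.0, 0.3, np.float64(-0.7), 0, 0, -25, 0.42],
```

```bash
python3 - <<'E'
from h import *
for i in range(5):
    manip.read_camera('wrist'); s=st()
lev('w6.png')
E
```

```text
t 7.15 ee [ 0.5373 -0.1216  0.1233] toolx az 102.2 tilt -1.0 r 0.0436 az -74.9
F [ 5.38 -0.46  0.2 ] M [ 0.062 -1.193  0.01 ] rxF 0.221 T 0.231 q [ 0.59  0.26 -0.51  1.82  0.14  1.09  0.24] w 0.036
t 7.2 ee [ 0.5374 -0.1217  0.1233] toolx az 102.7 tilt -1.0 r 0.0437 az -74.9
F [ 4.77 -0.21 -0.45] M [-0.048 -1.073 -0.011] rxF 0.199 T 0.188 q [ 0.59  0.26 -0.51  1.82  0.14  1.09  0.25] w 0.0359
t 7.25 ee [ 0.5374 -0.1217  0.1232] toolx az 102.8 tilt -1.0 r 0.0437 az -74.9
F [4.77 0.34 1.12] M [-0.02  -1.067  0.059] rxF 0.205 T 0.264 q [ 0.59  0.26 -0.51  1.82  0.14  1.09  0.25] w 0.0359
t 7.3 ee [ 0.5374 -0.1217  0.1232] toolx az 102.9 tilt -1.0 r 0.0438 az -74.9
F [ 4.98 -0.33  0.9 ] M [-0.115 -1.052  0.015] rxF 0.206 T 0.221 q [ 0.59  0.26 -0.51  1.82  0.14  1.09  0.25] w 0.0356
t 7.35 ee [ 0.5374 -0.1218  0.1232] toolx az 102.9 tilt -1.0 r 0.0438 az -74.8
F [ 5.2  -0.09  1.06] M [-0.092 -1.013  0.074] rxF 0.219 T 0.292 q [ 0.59  0.26 -0.51  1.82  0.14  1.09  0.25] w 0.036
lever 8060 [ 0.5399 -0.1078  0.1268] az dir -64.8 az pos -63.9 el 44.9 zmax 0.1698
```

```bash
python3 - <<'E'
from h import *
s=st(); arc(2.5,8,s)
E
```

```text
t 7.4 ee [ 0.5375 -0.1218  0.1232] toolx az 102.9 tilt -1.0 r 0.0438 az -74.8
F [ 5.46 -0.91  0.91] M [-0.008 -1.093  0.042] rxF 0.22 T 0.263 q [ 0.59  0.26 -0.51  1.82  0.14  1.09  0.25] w 0.0357
[-3.8, 0.5, np.float64(-0.1), 0, 0, -2.5, 0.42], [-5.7, 0.2, np.float64(-0.1), 0, 0, -5.0, 0.42], [-7.5, -0.0, np.float64(-0.2), 0, 0, -7.5, 0.42], [-9.4, -0.1, np.float64(-0.3), 0, 0, -10.0, 0.42], [-11.2, -0.2, np.float64(-0.3), 0, 0, -12.5, 0.42], [-13.1, -0.2, np.float64(-0.4), 0, 0, -15.0, 0.42], [-14.9, -0.1, np.float64(-0.5), 0, 0, -17.5, 0.42], [-16.8, 0.1, np.float64(-0.5), 0, 0, -20.0, 0.42],
```

>>> {"method": "step_arm", "body": {
  "plan": [
    [-3, 0.5, -0.5, 0, 0, -2.5, 0.42],
    [-5.5, 0.2, -1, 0, 0, -5, 0.42],
    [-7.5, 0, -1.5, 0, 0, -7.5, 0.42],
    [-9.5, 0, -2, 0, 0, -10, 0.42],
    [-11.2, 0, -2, 0, 0, -12.5, 0.42],
    [-13, 0, -2, 0, 0, -15, 0.42]
  ]
}}

```text
time_s: 7.9
ee_pos: [0.5281, -0.1222, 0.1239]
tool_rot: [0.005, 0.719, 0.695, 0.003]
ft_force: [9.2, -1.1, -0.7]
gripper_width: 0.0359
```

```bash
python3 - <<'E'
from h import *
s=st(); arc(2.5,6,s)
E
```

```text
t 7.9 ee [ 0.5281 -0.1222  0.1239] toolx az 88.0 tilt -0.9999 r 0.0427 az -87.1
F [ 9.2  -1.14 -0.67] M [-0.302 -1.865  0.084] rxF 0.39 T 0.475 q [ 0.57  0.23 -0.48  1.85  0.12  1.08  0.01] w 0.0359
[-5.5, 0.3, np.float64(-0.1), 0, 0, -2.5, 0.42], [-7.3, 0.5, np.float64(-0.1), 0, 0, -5.0, 0.42], [-9.2, 0.8, np.float64(-0.2), 0, 0, -7.5, 0.42], [-11.0, 1.1, np.float64(-0.3), 0, 0, -10.0, 0.42], [-12.8, 1.5, np.float64(-0.3), 0, 0, -12.5, 0.42], [-14.6, 2.0, np.float64(-0.4), 0, 0, -15.0, 0.42],
```

```bash
python3 - <<'E'
from h import *
for i in range(4):
    manip.read_camera('wrist'); s=st()
lev('w7.png'); s=st(); arc(1.5,6,s)
E
```

```text
t 7.95 ee [ 0.5277 -0.1223  0.1239] toolx az 87.8 tilt -0.9999 r 0.0428 az -87.7
F [ 6.73 -1.28  1.1 ] M [-0.483 -1.444  0.031] rxF 0.286 T 0.316 q [ 0.57  0.23 -0.48  1.85  0.12  1.08  0.01] w 0.0359
t 8.0 ee [ 0.5276 -0.1225  0.1238] toolx az 88.0 tilt -0.9999 r 0.043 az -87.9
F [ 6.82 -2.66  0.95] M [-0.507 -1.276  0.011] rxF 0.289 T 0.3 q [ 0.57  0.23 -0.48  1.85  0.12  1.08  0.01] w 0.0359
t 8.05 ee [ 0.5275 -0.1226  0.1237] toolx az 88.1 tilt -0.9999 r 0.0431 az -88.1
F [ 6.15 -3.45  1.52] M [-5.000e-01 -1.271e+00  1.000e-03] rxF 0.26 T 0.261 q [ 0.57  0.23 -0.48  1.85  0.12  1.08  0.01] w 0.0359
t 8.1 ee [ 0.5274 -0.1226  0.1237] toolx az 88.1 tilt -0.9999 r 0.0431 az -88.1
F [ 5.69 -2.12  0.04] M [-0.512 -1.218  0.058] rxF 0.242 T 0.3 q [ 0.57  0.23 -0.48  1.85  0.12  1.08  0.01] w 0.0359
lever 7811 [ 0.5327 -0.1098  0.1259] az dir -79.3 az pos -77.6 el 44.4 zmax 0.1699
t 8.15 ee [ 0.5274 -0.1226  0.1237] toolx az 88.1 tilt -0.9999 r 0.0431 az -88.1
F [ 6.46 -2.6   1.01] M [-5.670e-01 -1.258e+00 -1.000e-03] rxF 0.275 T 0.274 q [ 0.57  0.23 -0.48  1.85  0.12  1.08  0.01] w 0.036
[-3.9, 0.7, np.float64(-0.0), 0, 0, -1.5, 0.42], [-5.1, 0.8, np.float64(-0.1), 0, 0, -3.0, 0.42], [-6.2, 0.9, np.float64(-0.1), 0, 0, -4.5, 0.42], [-7.3, 1.0, np.float64(-0.2), 0, 0, -6.0, 0.42], [-8.4, 1.2, np.float64(-0.2), 0, 0, -7.5, 0.42], [-9.5, 1.4, np.float64(-0.2), 0, 0, -9.0, 0.42],
```

View pics/w7.png

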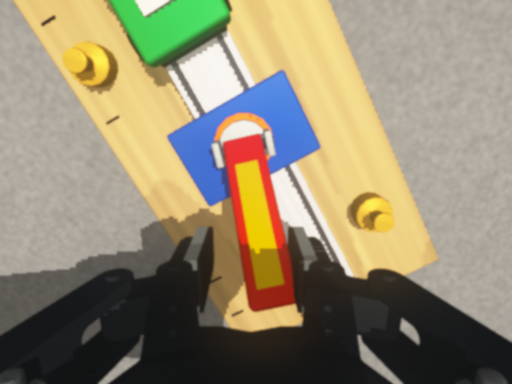

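The lever (root (245,140), tip (270,300)) is resting against the right pad and has turned about 133° so far. From here I'll push slowly and read the torque often.

>>> {"method": "step_arm", "body": {
  "plan": [
    [-3, 0.5, -1, 0, 0, -1.5, 0.42],
    [-5, 0.8, -1.5, 0, 0, -3, 0.42],
    [-6.2, 0.9, -2, 0, 0, -4.5, 0.42],
    [-7.3, 1, -2, 0, 0, -6, 0.42],
    [-8.4, 1.2, -2, 0, 0, -7.5, 0.42],
    [-9.5, 1.4, -2, 0, 0, -9, 0.42]
  ]
}}

```text
time_s: 8.65
ee_pos: [0.5215, -0.122, 0.1244]
tool_rot: [0.008, 0.77, 0.638, 0.005]
ft_force: [9.1, -3.0, -0.5]
gripper_width: 0.0359
```

```bash
python3 - <<'E'
from h import *
s=st(); 
for i in range(3):
    manip.read_camera('wrist'); s=st()
lev('w8.png'); arc(1.5,6,s)
E
```

```text
t 8.65 ee [ 0.5215 -0.122   0.1244] toolx az 79.2 tilt -0.9998 r 0.0427 az -96.1
F [ 9.12 -3.01 -0.49] M [-0.539 -1.829  0.069] rxF 0.401 T 0.47 q [ 0.56  0.21 -0.46  1.87  0.11  1.07 -0.13] w 0.0359
t 8.7 ee [ 0.5212 -0.122   0.1243] toolx az 79.1 tilt -0.9998 r 0.0428 az -96.4
F [ 7.53 -2.23  0.46] M [-0.581 -1.63   0.046] rxF 0.331 T 0.377 q [ 0.56  0.21 -0.46  1.87  0.11  1.07 -0.14] w 0.0359
t 8.75 ee [ 0.5211 -0.1221  0.1243] toolx az 79.2 tilt -0.9998 r 0.0429 az -96.5
F [ 7.04 -3.87  0.03] M [-0.571 -1.483  0.044] rxF 0.319 T 0.363 q [ 0.56  0.21 -0.46  1.87  0.11  1.07 -0.13] w 0.0357
t 8.8 ee [ 0.5211 -0.1222  0.1242] toolx az 79.3 tilt -0.9998 r 0.0429 az -96.6
F [ 6.63 -3.26 -0.6 ] M [-0.557 -1.462  0.043] rxF 0.299 T 0.342 q [ 0.56  0.21 -0.46  1.87  0.11  1.07 -0.13] w 0.036
lever 7658 [ 0.5282 -0.1102  0.1254] az dir -88.0 az pos -86.0 el 44.2 zmax 0.164
[-4.1, 1.1, np.float64(-0.0), 0, 0, -1.5, 0.42], [-5.1, 1.4, np.float64(-0.1), 0, 0, -3.0, 0.42], [-6.2, 1.7, np.float64(-0.1), 0, 0, -4.5, 0.42], [-7.3, 2.0, np.float64(-0.2), 0, 0, -6.0, 0.42], [-8.4, 2.3, np.float64(-0.2), 0, 0, -7.5, 0.42], [-9.4, 2.7, np.float64(-0.2), 0, 0, -9.0, 0.42],
```

```bash
cat >> h.py <<'E'
def settle(n=8):
    L=[]
    for i in range(n):
        manip.read_camera('wrist'); s=manip.sense(); r=s['ee_pos'][:2]-A; F=s['ft_force'];M=s['ft_torque']
        u=np.array([-r[1],r[0]])/np.hypot(*r) # ccw tangent
        rad=r/np.hypot(*r)
        L.append([r[0]*F[1]-r[1]*F[0]+M[2],F[:2]@u,F[:2]@rad,F[2],M[2],*M[:2]])
    L=np.array(L); print('T series',L[:,0].round(2)); print('mean T,Ftan,Frad,Fz,Mz,M',L.mean(0).round(3),'last half T',L[n//2:,0].mean().round(3))
def fix():
    s=manip.sense(); q=s['tool_rot']; R=Ro.from_quat(np.r_[q[1:],q[0]]).as_matrix()
    z=R[:,2]; w=np.cross(z,[0,0,-1]); print('untilt deg',np.degrees(w).round(2))
E
python3 - <<'E'
from h import *
settle(10); s=st(); fix(); arc(1.5,8,s)
E
```

```text
T series [0.46 0.41 0.32 0.39 0.33 0.39 0.36 0.31 0.3  0.39]
mean T,Ftan,Frad,Fz,Mz,M [ 0.366  7.569  2.024  0.58   0.04  -0.606 -1.456] last half T 0.349
t 9.35 ee [ 0.521  -0.1222  0.1242] toolx az 79.3 tilt -0.9998 r 0.043 az -96.6
F [ 7.59 -3.28  0.07] M [-0.609 -1.463  0.051] rxF 0.341 T 0.392 q [ 0.56  0.21 -0.46  1.87  0.11  1.07 -0.13] w 0.0358
untilt deg [0.38 0.93 0.  ]
[-4.0, 1.2, np.float64(-0.0), 0, 0, -1.5, 0.42], [-5.1, 1.4, np.float64(-0.1), 0, 0, -3.0, 0.42], [-6.2, 1.7, np.float64(-0.1), 0, 0, -4.5, 0.42], [-7.3, 2.0, np.float64(-0.2), 0, 0, -6.0, 0.42], [-8.3, 2.4, np.float64(-0.2), 0, 0, -7.5, 0.42], [-9.4, 2.7, np.float64(-0.2), 0, 0, -9.0, 0.42], [-10.4, 3.1, np.float64(-0.3), 0, 0, -10.5, 0.42], [-11.5, 3.5, np.float64(-0.3), 0, 0, -12.0, 0.42],
```

>>> {"method": "step_arm", "body": {
  "plan": [
    [-2, 0.6, -1, 0, 0, -1, 0.42],
    [-3, 0.9, -2, 0, 0, -2, 0.42],
    [-4, 1.2, -3, 0, 0, -3, 0.42],
    [-4.8, 1.4, -3, 0, 0, -4, 0.42]
  ]
}}

```text
time_s: 9.68
ee_pos: [0.5204, -0.1219, 0.1245]
tool_rot: [0.012, 0.791, 0.612, 0.007]
ft_force: [8.8, -3.0, 4.4]
gripper_width: 0.0361
```

```bash
python3 - <<'E'
from h import *
st();settle(10); lev('w9.png'); s=st(); fix(); arc(1,6,s)
E
```

```text
t 9.68 ee [ 0.5204 -0.1219  0.1245] toolx az 75.4 tilt -0.9996 r 0.0428 az -97.5
F [ 8.81 -3.04  4.38] M [-0.687 -1.751  0.104] rxF 0.391 T 0.494 q [ 0.55  0.2  -0.45  1.88  0.11  1.06 -0.2 ] w 0.0361
T series [0.38 0.35 0.33 0.36 0.36 0.36 0.43 0.37 0.3  0.33]
mean T,Ftan,Frad,Fz,Mz,M [ 0.356  7.138  2.367  3.904  0.049 -0.727 -1.491] last half T 0.358
lever 7664 [ 0.5269 -0.1103  0.1254] az dir -90.4 az pos -88.3 el 44.3 zmax 0.1635
t 10.23 ee [ 0.5199 -0.122   0.1243] toolx az 75.5 tilt -0.9997 r 0.043 az -98.2
F [ 6.05 -2.84  2.94] M [-0.748 -1.501  0.04 ] rxF 0.275 T 0.315 q [ 0.55  0.2  -0.45  1.88  0.11  1.06 -0.2 ] w 0.0362
untilt deg [0.6  1.36 0.  ]
[-5.3, 1.6, np.float64(-0.0), 0, 0, -1, 0.42], [-6.0, 1.8, np.float64(-0.1), 0, 0, -2, 0.42], [-6.7, 2.0, np.float64(-0.1), 0, 0, -3, 0.42], [-7.4, 2.2, np.float64(-0.1), 0, 0, -4, 0.42], [-8.1, 2.5, np.float64(-0.1), 0, 0, -5, 0.42], [-8.8, 2.7, np.float64(-0.2), 0, 0, -6, 0.42],
```

>>> {"method": "step_arm", "body": {
  "plan": [
    [-1, 0.1, 0, 0, 0, 0, 0.42],
    [-2, 0.3, 0, 0, 0, 0, 0.42],
    [-3, 0.4, 0, 0, 0, 0, 0.42],
    [-3.5, 0.5, 0, 0, 0, 0, 0.42],
    [-3.5, 0.5, 0, 0, 0, 0, 0.42],
    [-3.5, 0.5, 0, 0, 0, 0, 0.42]
  ]
}}

```text
time_s: 10.73
ee_pos: [0.5193, -0.1223, 0.1267]
tool_rot: [0.014, 0.79, 0.613, 0.008]
ft_force: [8.4, -2.8, 2.7]
gripper_width: 0.0358
```

```bash
python3 - <<'E'
from h import *
st();settle(10); s=st()
E
```

```text
t 10.73 ee [ 0.5193 -0.1223  0.1267] toolx az 75.6 tilt -0.9995 r 0.0433 az -98.9
F [ 8.38 -2.85  2.67] M [-0.502 -1.693  0.084] rxF 0.378 T 0.462 q [ 0.56  0.19 -0.46  1.88  0.11  1.06 -0.19] w 0.0358
T series [0.44 0.51 0.5  0.49 0.5  0.4  0.51 0.54 0.54 0.5 ]
mean T,Ftan,Frad,Fz,Mz,M [ 0.493  8.98   1.307  2.604  0.104 -0.571 -1.719] last half T 0.498
t 11.23 ee [ 0.5193 -0.1223  0.1266] toolx az 75.6 tilt -0.9995 r 0.0433 az -98.9
F [ 8.96 -3.95  2.26] M [-0.584 -1.74   0.088] rxF 0.41 T 0.498 q [ 0.56  0.19 -0.46  1.88  0.11  1.06 -0.19] w 0.036
```

>>> {"method": "step_arm", "body": {
  "plan": [
    [-1, 0.1, 0, 0, 0, 0, 0.42],
    [-2, 0.3, 0, 0, 0, 0, 0.42],
    [-3, 0.4, 0, 0, 0, 0, 0.42],
    [-4, 0.5, 0, 0, 0, 0, 0.42],
    [-4.5, 0.5, 0, 0, 0, 0, 0.42],
    [-4.5, 0.5, 0, 0, 0, 0, 0.42]
  ]
}}

```text
time_s: 11.73
ee_pos: [0.5169, -0.1224, 0.1282]
tool_rot: [0.016, 0.789, 0.614, 0.01]
ft_force: [7.4, -2.6, -0.6]
gripper_width: 0.0359
```

```bash
python3 - <<'E'
from h import *
st();settle(10); s=st();lev('w10.png')
E
```

```text
t 11.73 ee [ 0.5169 -0.1224  0.1282] toolx az 75.8 tilt -0.9993 r 0.0438 az -102.0
F [ 7.44 -2.57 -0.61] M [-0.425 -1.533  0.073] rxF 0.342 T 0.416 q [ 0.56  0.18 -0.46  1.89  0.1   1.05 -0.19] w 0.0359
T series [0.39 0.36 0.44 0.44 0.39 0.33 0.43 0.37 0.39 0.4 ]
mean T,Ftan,Frad,Fz,Mz,M [ 0.395  7.569  0.733 -0.891  0.063 -0.471 -1.448] last half T 0.385
t 12.23 ee [ 0.5168 -0.1224  0.1282] toolx az 75.7 tilt -0.9993 r 0.0439 az -102.1
F [ 6.19 -2.6  -1.15] M [-0.436 -1.461  0.106] rxF 0.289 T 0.396 q [ 0.56  0.18 -0.46  1.89  0.1   1.05 -0.19] w 0.0361
lever 7237 [ 0.5252 -0.1101  0.1252] az dir -93.4 az pos -91.4 el 44.3 zmax 0.1684
```

```bash
python3 - <<'E'
from h import *
fix()
E
```

```text
untilt deg [0.78 2.   0.  ]
```

>>> {"method": "step_arm", "body": {
  "plan": [
    [2, 0, 0, 0, 0, 0, 0.42],
    [6, 0, 0, 0.5, 1, 3, 0.42],
    [8, 0, -3, 1, 1.9, 6, 0.42],
    [8, 0, -6, 1, 1.9, 6, 0.42],
    [8, 0, -6, 1, 1.9, 6, 0.42],
    [8, 0, -6, 1, 1.9, 6, 0.42],
    [8, 0, -6, 1, 1.9, 6, 0.42]
  ]
}}

```text
time_s: 12.87
ee_pos: [0.5245, -0.1223, 0.1223]
tool_rot: [-0.001, 0.756, 0.654, 0.003]
ft_force: [0.4, 0.0, 0.2]
gripper_width: 0.0357
```

```bash
python3 - <<'E'
from h import *
st();settle(10); s=st();lev('w11.png');fix()
E
```

```text
t 12.87 ee [ 0.5245 -0.1223  0.1223] toolx az 81.7 tilt -1.0 r 0.0428 az -92.0
F [0.39 0.02 0.21] M [ 0.007 -0.016 -0.052] rxF 0.017 T -0.035 q [ 0.56  0.23 -0.46  1.85  0.11  1.09 -0.09] w 0.0357
T series [-0.04  0.05 -0.01  0.03  0.05  0.06 -0.04 -0.01 -0.    0.04]
mean T,Ftan,Frad,Fz,Mz,M [ 0.013  0.267 -0.265 -0.03   0.001 -0.004  0.015] last half T 0.009
t 13.37 ee [ 0.5248 -0.1224  0.1222] toolx az 81.7 tilt -1.0 r 0.0429 az -91.6
F [ 0.89  0.25 -0.52] M [-0.039  0.022  0.007] rxF 0.038 T 0.045 q [ 0.56  0.23 -0.46  1.85  0.11  1.09 -0.09] w 0.036
lever 8041 [ 0.5257 -0.1109  0.1261] az dir -91.7 az pos -90.6 el 44.4 zmax 0.1697
untilt deg [-0.33  0.12  0.  ]
```

View pics/w11.png

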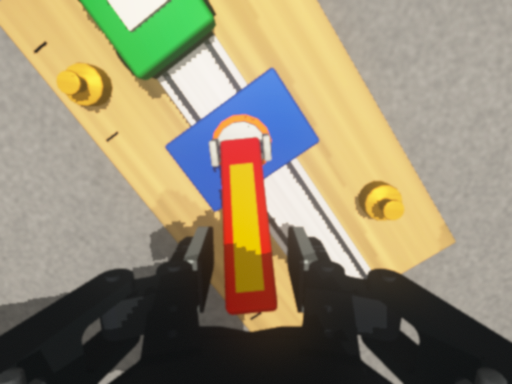

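>>> {"method": "step_arm", "body": {
  "plan": [
    [-2, 0, 0, 0, 0, 3, 0.42],
    [-4, 0, 0, 0, 0, 6, 0.42],
    [-6, 0.3, 0, 0, 0, 6, 0.42],
    [-7.5, 0.6, 0, 0, 0, 6, 0.42],
    [-9, 1, 0, 0, 0, 6, 0.42],
    [-9.5, 1, 0, 0, 0, 6, 0.42],
    [-9.5, 1, 0, 0, 0, 6, 0.42],
    [-9.5, 1, 0, 0, 0, 6, 0.42]
  ]
}}

```text
time_s: 14.08
ee_pos: [0.5159, -0.1215, 0.1224]
tool_rot: [-0.001, 0.721, 0.693, 0.003]
ft_force: [4.0, -1.0, -2.0]
gripper_width: 0.0363
```

```bash
python3 - <<'E'
from h import *
st();settle(8); s=st();lev('w12.png')
E
```

```text
t 14.08 ee [ 0.5159 -0.1215  0.1224] toolx az 87.7 tilt -1.0 r 0.0432 az -103.6
F [ 3.99 -0.96 -2.01] M [-0.239 -0.871 -0.031] rxF 0.177 T 0.146 q [ 0.58  0.21 -0.48  1.87  0.1   1.08  0.02] w 0.0363
T series [0.16 0.24 0.17 0.16 0.1  0.18 0.17 0.14]
mean T,Ftan,Frad,Fz,Mz,M [ 0.165  5.001  0.121 -0.993 -0.051 -0.287 -1.045] last half T 0.148
t 14.48 ee [ 0.5157 -0.1215  0.1224] toolx az 87.7 tilt -1.0 r 0.0432 az -103.7
F [ 4.1  -1.15 -0.66] M [-0.319 -1.072 -0.041] rxF 0.184 T 0.143 q [ 0.58  0.21 -0.48  1.87  0.1   1.08  0.02] w 0.0352
lever 7911 [ 0.5252 -0.1107  0.126 ] az dir -92.4 az pos -91.4 el 44.3 zmax 0.17
```

>>> {"method": "step_arm", "body": {
  "plan": [
    [-1, 0.2, 0, 0, 0, 0, 0.42],
    [-2, 0.4, 0, 0, 0, 0, 0.42],
    [-3, 0.5, 0, 0, 0, 0, 0.42],
    [-4, 0.6, 0, 0, 0, 0, 0.42],
    [-4, 0.6, 0, 0, 0, 0, 0.42],
    [-4, 0.6, 0, 0, 0, 0, 0.42]
  ]
}}

```text
time_s: 15.03
ee_pos: [0.5139, -0.1211, 0.123]
tool_rot: [0.0, 0.721, 0.693, 0.004]
ft_force: [12.7, -2.6, -5.4]
gripper_width: 0.0362
```

```bash
python3 - <<'E'
from h import *
st();settle(8); s=st();lev('w13.png')
E
```

```text
t 15.03 ee [ 0.5139 -0.1211  0.123 ] toolx az 87.7 tilt -1.0 r 0.0433 az -106.3
F [12.71 -2.6  -5.45] M [-0.481 -2.727 -0.118] rxF 0.56 T 0.442 q [ 0.58  0.21 -0.48  1.88  0.1   1.08  0.03] w 0.0362
T series [0.46 0.48 0.47 0.46 0.44 0.47 0.45 0.55]
mean T,Ftan,Frad,Fz,Mz,M [ 0.471 12.976 -1.675 -5.373 -0.091 -0.478 -2.721] last half T 0.475
t 15.43 ee [ 0.5139 -0.1211  0.123 ] toolx az 87.7 tilt -1.0 r 0.0433 az -106.2
F [12.94 -2.19 -5.18] M [-0.457 -2.749 -0.019] rxF 0.565 T 0.545 q [ 0.58  0.21 -0.48  1.88  0.1   1.08  0.03] w 0.0359
lever 7513 [ 0.5247 -0.1099  0.1253] az dir -93.6 az pos -92.4 el 44.5 zmax 0.1699
```

>>> {"method": "step_arm", "body": {
  "plan": [
    [-1, 0.2, 0, 0, 0, 0, 0.42],
    [-2, 0.4, 0, 0, 0, 0, 0.42],
    [-3, 0.5, 0, 0, 0, 0, 0.42],
    [-4, 0.6, 0, 0, 0, 0, 0.42],
    [-5, 0.8, 0, 0, 0, 0, 0.42],
    [-5, 0.8, 0, 0, 0, 0, 0.42],
    [-5, 0.8, 0, 0, 0, 0, 0.42]
  ]
}}

```text
time_s: 16.07
ee_pos: [0.5108, -0.1209, 0.1236]
tool_rot: [0.002, 0.721, 0.693, 0.006]
ft_force: [11.2, -3.7, -4.8]
gripper_width: 0.0357
```

```bash
python3 - <<'E'
from h import *
st();settle(8); s=st();lev('w14.png')
E
```

```text
t 16.07 ee [ 0.5108 -0.1209  0.1236] toolx az 87.7 tilt -0.9999 r 0.0441 az -110.1
F [11.22 -3.72 -4.79] M [-0.819 -2.427 -0.134] rxF 0.521 T 0.387 q [ 0.59  0.2  -0.48  1.89  0.1   1.07  0.03] w 0.0357
T series [0.32 0.38 0.36 0.34 0.32 0.36 0.41 0.4 ]
mean T,Ftan,Frad,Fz,Mz,M [ 0.361 11.95  -0.673 -4.828 -0.166 -0.75  -2.475] last half T 0.371
t 16.47 ee [ 0.5109 -0.1209  0.1236] toolx az 87.7 tilt -0.9999 r 0.0441 az -110.1
F [11.76 -3.35 -5.14] M [-0.765 -2.511 -0.141] rxF 0.538 T 0.396 q [ 0.59  0.2  -0.48  1.89  0.1   1.07  0.03] w 0.0354
lever 7649 [ 0.5221 -0.1098  0.1262] az dir -98.2 az pos -97.4 el 45.1 zmax 0.17
```

The axle holds 0.47 N m without turning. It breaks away at slightly more than that, and while being moved it settled at 0.36–0.49 N m, so it is inside the snug band. I'm stopping the tightening here and backing off.

>>> {"method": "step_arm", "body": {
  "plan": [
    [3, 0, 0, 0, 0, 0, 0.42],
    [7, -0.5, 0, 0, 0, 0, 0.42],
    [10, -1, 0, 0, 0, 0, 0.42],
    [10, -1, 10, 0, 0, 0, 0.42],
    [10, -1, 30, 0, 0, 0, 0.42],
    [10, -1, 60, 0, 0, 0, 0.42],
    [10, -1, 90, 0, 0, 0, 0.2],
    [10, -1, 110, 0, 0, 0, 0],
    [10, -1, 110, 0, 0, 0, 0],
    [10, -1, 110, 0, 0, 0, 0],
    [10, -1, 110, 0, 0, 0, 0],
    [10, -1, 110, 0, 0, 0, 0]
  ]
}}

```text
time_s: 17.52
ee_pos: [0.52, -0.1218, 0.2325]
tool_rot: [0.001, 0.721, 0.693, 0.005]
ft_force: [0.5, -0.3, -0.0]
gripper_width: 0.0001
```

```bash
python3 - <<'E'
from h import *
s=st();lev('w15.png');s=st();fix()
E
```

```text
t 17.52 ee [ 0.52   -0.1218  0.2325] toolx az 87.7 tilt -0.9999 r 0.0427 az -98.0
F [ 0.51 -0.3  -0.03] M [ 0.014  0.012 -0.003] rxF 0.023 T 0.021 q [ 0.6   0.12 -0.48  1.73  0.05  1.29  0.06] w 0.0001
lever 2552 [ 0.5229 -0.1091  0.1254] az dir -97.4 az pos -95.9 el 44.7 zmax 0.1537
t 17.57 ee [ 0.5201 -0.1218  0.2325] toolx az 87.7 tilt -0.9999 r 0.0427 az -98.0
F [-0.52  0.16  0.23] M [ 0.027 -0.021 -0.012] rxF -0.023 T -0.035 q [ 0.6   0.12 -0.48  1.73  0.05  1.29  0.06] w -0.0001
untilt deg [-0.3   0.51  0.  ]
```

View pics/w15.png

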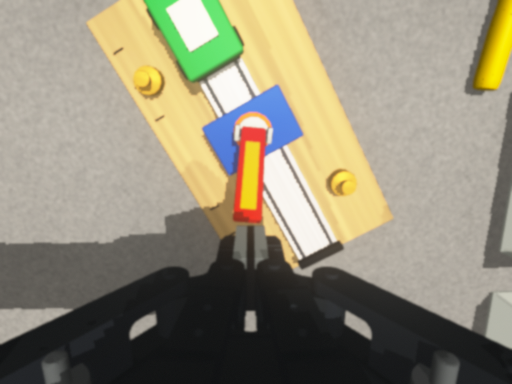

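>>> {"method": "step_arm", "body": {
  "plan": [
    [0.5, -2.5, -15, -0.3, 0.5, -5, 0],
    [0.5, -2.5, -30, -0.3, 0.5, -5, 0],
    [0.5, -2.5, -45, -0.3, 0.5, -5, 0],
    [0.5, -2.5, -60, -0.3, 0.5, -5, 0],
    [0.5, -2.5, -70, -0.3, 0.5, -5, 0],
    [0.5, -2.5, -75, -0.3, 0.5, -5, 0],
    [0.5, -2.5, -80, -0.3, 0.5, -5, 0],
    [0.5, -2.5, -85, -0.3, 0.5, -5, 0],
    [0.5, -2.5, -90, -0.3, 0.5, -5, 0],
    [0.5, -2.5, -95, -0.3, 0.5, -5, 0]
  ]
}}

```text
time_s: 18.4
ee_pos: [0.5215, -0.1242, 0.1382]
tool_rot: [0.001, 0.751, 0.661, 0.001]
ft_force: [-0.1, 0.4, 5.0]
gripper_width: -0.0002
```

```bash
python3 - <<'E'
from h import *
s=st();lev('w16.png');s=st();fix()
E
```

```text
t 18.4 ee [ 0.5215 -0.1242  0.1382] toolx az 82.7 tilt -1.0 r 0.045 az -95.7
F [-0.09  0.39  5.02] M [0.128 0.003 0.037] rxF -0.006 T 0.031 q [ 0.57  0.21 -0.47  1.84  0.11  1.11 -0.06] w -0.0002
lever 3792 [ 0.5243 -0.0984  0.1112] az dir -98.5 az pos -95.3 el 42.1 zmax 0.1689
t 18.45 ee [ 0.5211 -0.1242  0.1373] toolx az 82.7 tilt -1.0 r 0.045 az -96.2
F [-0.29  0.16  4.74] M [ 0.134 -0.29  -0.008] rxF -0.014 T -0.022 q [ 0.57  0.21 -0.47  1.84  0.11  1.11 -0.06] w -0.0001
untilt deg [0.03 0.1  0.  ]
```

View pics/w16.png

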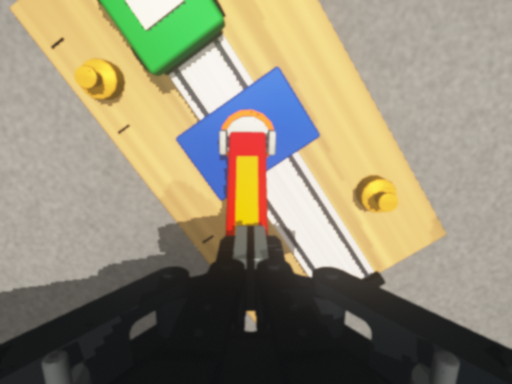

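The fingertips at (252,240) are on the lever's upper face and pressing with about 5 N. The lever is centred below them, so I'll press on down.

>>> {"method": "step_arm", "body": {
  "plan": [
    [0, 0, -5, 0, 0, 0, 0],
    [0, 0, -10, 0, 0, 0, 0],
    [0, 0, -15, 0, 0, 0, 0],
    [0, 0, -20, 0, 0, 0, 0],
    [0, 0, -25, 0, 0, 0, 0],
    [0, 0, -30, 0, 0, 0, 0],
    [0, 0, -35, 0, 0, 0, 0],
    [0, 0, -38, 0, 0, 0, 0],
    [0, 0, -40, 0, 0, 0, 0]
  ]
}}

```text
time_s: 19.2
ee_pos: [0.5221, -0.1259, 0.0984]
tool_rot: [0.002, 0.751, 0.66, 0.001]
ft_force: [-0.6, -4.7, 8.1]
gripper_width: -0.0002
```

```bash
python3 - <<'E'
from h import *
s=st();fix()
E
```

```text
t 19.2 ee [ 0.5221 -0.1259  0.0984] toolx az 82.7 tilt -1.0 r 0.0466 az -94.8
F [-0.62 -4.67  8.11] M [-1.132  0.192  0.006] rxF -0.01 T -0.004 q [ 0.57  0.25 -0.47  1.88  0.13  1.04 -0.08] w -0.0002
untilt deg [0.17 0.23 0.  ]
```

>>> {"method": "step_arm", "body": {
  "plan": [
    [0, -1, -3, 0, 0, 0, 0],
    [0, -2, -6, 0, 0, 0, 0],
    [0, -3, -8, 0, 0, 0, 0],
    [0, -4, -10, 0, 0, 0, 0],
    [0, -4, -12, 0, 0, 0, 0],
    [0, -4, -13, 0, 0, 0, 0],
    [0, -4, -13, 0, 0, 0, 0]
  ]
}}

```text
time_s: 19.78
ee_pos: [0.5242, -0.1291, 0.0899]
tool_rot: [0.004, 0.751, 0.661, 0.002]
ft_force: [-13.2, 6.0, 41.4]
gripper_width: 0.0002
```

```bash
python3 - <<'E'
from h import *
s=st();fix()
E
```

```text
t 19.78 ee [ 0.5242 -0.1291  0.0899] toolx az 82.7 tilt -1.0 r 0.0496 az -92.1
F [-13.16   5.98  41.41] M [1.624 2.944 0.065] rxF -0.664 T -0.598 q [ 0.57  0.26 -0.46  1.88  0.14  1.02 -0.08] w 0.0002
untilt deg [0.22 0.47 0.  ]
```

>>> {"method": "step_arm", "body": {
  "plan": [
    [0, 0, 2, 0, 0, 0, 0],
    [0, 0, 10, 0, 0, 0, 0],
    [0, 0, 30, 0, 0, 0, 0],
    [0, 0, 60, 0, 0, 0, 0],
    [0, 0, 90, 0, 0, 0, 0],
    [0, 0, 120, 0, 0, 0, 0],
    [0, 0, 140, 0, 0, 0, 0],
    [0, 0, 140, 0, 0, 0, 0],
    [0, 0, 140, 0, 0, 0, 0]
  ]
}}

```text
time_s: 20.53
ee_pos: [0.5247, -0.1294, 0.2311]
tool_rot: [0.005, 0.751, 0.661, 0.002]
ft_force: [0.1, -0.1, 0.6]
gripper_width: 0.0001
```

```bash
python3 - <<'E'
from h import *
s=st();c=save('wrist','w17.png');P=wcloud(c,s['ee_pos'],s['tool_rot'])
z=P[...,2]; d=np.hypot(P[...,0]-A[0],P[...,1]-A[1]); f=c['frame'].astype(int)
l=(z>.07)&(z<.17)&(d<.12)&(d>.02)&(f[...,0]>f[...,2]+60)
q=P[l]; mu=q.mean(0); v=np.linalg.svd(q-mu)[2][0]; v=v*np.sign(v[:2]@(mu[:2]-A))
print(l.sum(),mu.round(4),'az',np.degrees(np.arctan2(v[1],v[0])),'azpos',np.degrees(np.arctan2(mu[1]-A[1],mu[0]-A[0])),'el',np.degrees(np.arcsin(v[2])),'rmax',d[l].max())
for a in (.02,.03,.04,.05,.06,.07): 
    k=l&(abs(d-a-.005)<.005); print(a,k.sum(),np.median(z[k]).round(4))
fix()
E
```

```text
t 20.53 ee [ 0.5247 -0.1294  0.2311] toolx az 82.7 tilt -0.9999 r 0.0499 az -91.4
F [ 0.08 -0.06  0.58] M [ 0.009 -0.01   0.005] rxF 0.004 T 0.009 q [ 0.59  0.13 -0.47  1.72  0.07  1.29 -0.02] w 0.0001
1670 [ 0.522  -0.1305  0.0933] az -95.69930644209248 azpos -94.48886053162165 el -0.18117667469732288 rmax 0.08600959009868923
0.02 283 0.0935
0.03 266 0.0935
0.04 260 0.0934
0.05 250 0.0934
0.06 250 0.0934
0.07 232 0.0933
untilt deg [0.24 0.46 0.  ]
```

View pics/w17.png

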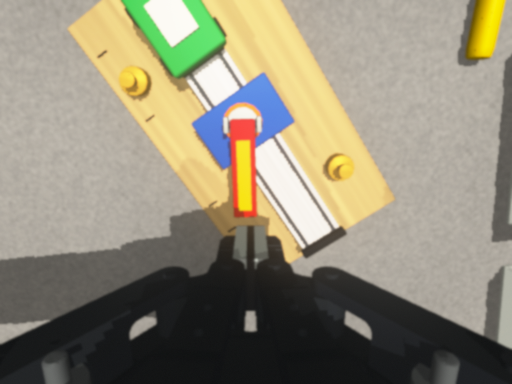

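The lever lies flat: its slope is −0.2°, and its top face is at 93.4 mm at every radius. Its azimuth is −96°, against −97° before folding. I'll check the scene before handing in.

```bash
python3 - <<'E'
from h import *
a=dict(np.load('scene0.npz'))['frame']; c=save('scene','scene1.png')
f=np.hstack([a[140:330,120:470],c['frame'][140:330,120:470]])
cv2.imwrite('pics/cmp.png',f[:,:,::-1])
cv2.imwrite('pics/sz.png',cv2.resize(c['frame'][150:240,180:320,::-1],None,fx=5.5,fy=5.5,interpolation=cv2.INTER_CUBIC))
E
```

```text
(no output)
```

View pics/cmp.png

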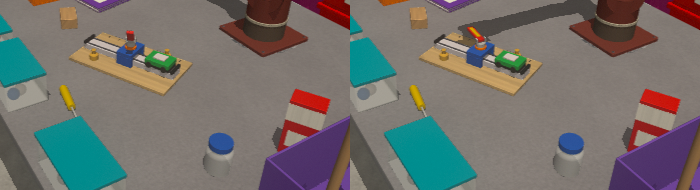

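View pics/sz.png

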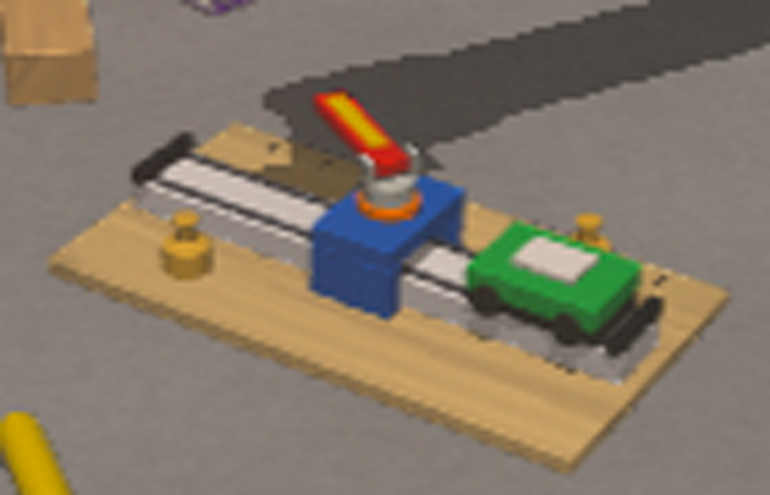

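The scene view shows the lever closed along the track and the head seated on the orange ring. The cart, weights, driver and jar are where they started. I'm handing in the job.

```bash
python3 -c "
from workcell import manip
print(manip.sense()['ft_force'].round(2)); print(manip.sign_off())"
```

```text
[0.05 0.08 0.28]
the job is handed in; nothing more can be done
None
```

I turned the lever about 151° clockwise to tighten the axle, then folded it flat, let go and handed the job in at about 21 s.

**Tightening:** The torque rose from about 0.28 N m running free to 0.47–0.49 N m, inside the 0.34–0.54 band. The readings did not fully agree: the axle held 0.47–0.49 N m without turning, but right after each slip it settled at 0.36–0.39 N m. Both are in the snug band. The turn angle and the stated slope put the torque at no more than about 0.51 N m, so it cannot be overtightened.

**Folding:** The lever lies flat, with a slope of −0.2° and its top face level along its length.

**What went less well:** At the end of the press the wrist briefly read 41 N down and 13 N sideways. That was on the fingertips, and it pushed in the loosening direction. The lever's direction changed by 1–2° at most, which is close to the measuring error and too little to matter for the clamping. I did not measure the torque again after folding.

**Final check:** The gripper was clear of everything, with a force reading of about 0.3 N. In the scene view the cart, weights, block, jar, carton and driver looked unmoved; I did not check the booklets separately.

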